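Sort the stacked chip trays into their nests

ROBOT

A 6-joint arm with a two-finger parallel gripper is mounted at the origin on a cart in front of the work surface, level with it; the furniture and walls round the work are solid. World frame = base frame: x ahead of the robot, y to its left, z up, the work surface at z = 0. Lengths are in m, angles in degrees, forces in N, time in s.
With the tool pointing down it reaches from about 0.375 to 0.925 m from the base axis. Payload 5.7 kg.
Tool frame: the origin (TCP) lies at the very end of the fingers, on their centre line; the grasp point (between the pads) lies 19 mm behind it; z points along the fingers, y is the line along which they close (so a half turn about z gives the same grasp; the last joint's range is limited). The gripper opens to 85 mm and grips with 20 to 120 N. Pads are 22 mm wide; open, the fingers measure 114 mm over their backs; the gripper's body (76 mm by 85 mm) begins 54 mm behind the grasp point. The pads swing forward as they close: fully open they stand 13 mm farther back than shut.
Start: joints at [-71.511, 20.558, 86.54, -0, 72.909, -6.595], TCP at [0.254, -0.543, 0.231] pointing down, gripper open.
Joint ranges: [-170.27, 170.27], [-57.76, 135], [12.27, 136.19], [-55.21, 235.2], [11.17, 155.16], [-170.74, 170.74]. Speed limits (degrees/s): [136.94, 136.94, 180, 180, 180, 180].

INTERFACE

Orientations are given as [roll, pitch, yaw] about the fixed x, y, z axes, in that order (R = Rz(yaw) Ry(pitch) Rx(roll)).
In Python, from workcell import * gives the robot as it stands. The module is installed in compiled form; this text tells all that it offers. Calls block until the motion is done:
- goto(position, orientation): joint-space move of the TCP to a pose.
- servo_line(position, ori=None, velocity=0.15): straight line of the TCP; ori=None keeps the orientation; velocity is the mean speed in m/s.
- set_joints(angles): joint-space move.
- set_gripper(opening, effort=None): opening from 0.0 (shut) to 1.0 (fully open); effort is the grip in N (None keeps the last); returns when the fingers have stopped.
- hold(seconds).
- ik(position, orientation): joint angles nearest the present ones, or None.
- read_state(): the state.
- capture(name): name is "side" or "top" or "wrist"; returns (picture, depth): 400x640x3 uint8, red, green, blue; 400x640 float32, m along the optical axis (not along the pixel's ray), 0 where there is no reading.
- calibration(name): a dict with "vfov" (degrees; the focal length in pixels is half the picture's height over the tangent of half this angle, whatever the lens; pixels are square), "cx", "cy" (the principal point, pixels), "k1" (the pictures are not rectified: a ray, as slopes to the right and down, at radius r is drawn at 1 + k1 r^2 times it, then the intrinsics apply), "xyz" and "attitude" of the camera in the world. Camera axes: x right, y down, z forward; pixel columns grow to the right and rows downward; lengths in m; the calibration is good to about 2 mm. A picture is of the moment at which its call begins: read the wrist's pose just before it. calibration takes no time and is no camera call; for the wrist camera it gives the pose at the moment of the call.
A pose or a line that the arm cannot do raises MotionError and nothing moves.
- sign_off(): hands the job in; it is judged then, once.
The state is a dict: "t": time; "joint_positions": joint angles; "qvel": joint speeds; "joint_torque": joint torques, N m; "ee_pos": TCP position; "tcp_rot": TCP orientation; "ft_force": force on the tool from outside, world axes, zero at the start; "moment": the same for the moment, N m; "gripper_width": opening from 0.0 (shut) to 1.0 (fully open); "grip_force": force on a finger pad.
Only numpy, scipy, OpenCV 4.12 (cv2) and the standard library are available. Lean on these libraries where they do the work, as an engineer would, in place of code of your own. Each camera call takes 0.05 s, during which the arm holds its last target. There are 200 camera calls.

TASK

Take the two stacks of chip trays on the green board apart: set the red, the yellow and the blue tray each squarely inside the outline on the base plate of its own colour, and put the white cover on the blue tray, cut corners over cut corners, so that it is fully seated. Keep trays and cover level all the time so that no chips spill, and do not knock over or shift the sample jar with the blue cap.

Things in the scene. Friction and masses are not known exactly. Their poses are not given: they have to be found in the camera images.
- red_tray: Red chip tray, on top of one stack at the start. 68 mm (own x) x 46 mm (own y), sides upright, 20 mm high; the two +x corners are cut off 10 mm at 45 deg. On it a black land, 58 x 36 mm, bevelled to 53 x 31 mm, same cut corners, 4 mm higher. Its tab, 18 mm wide, 13 to 18 mm up, sticks out 16 mm at the -x end, middle at own y = +13 mm. Origin: centre of the underside without the tab. About 80 g.
- blue_tray: Blue chip tray, on top of the other stack at the start. Shape, tab (own y = +13 mm), origin and weight as the red tray. Under every tray and the cover a 3.5 mm thick skirt surrounds a recess 5.5 mm deep that drops over the land of the one below with 1.5 mm play all round, only with cut corners over cut corners; then its origin is 20 mm above the lower one's.
- yellow_tray: Yellow chip tray, at the start the lower one of a stack, on the board, under the red or the blue tray and exactly in line with it: from above only its yellow tab shows, beside the tab of the upper tray. Shape, skirt, origin and weight as the red tray, but the middle of its tab is at own y = -13 mm.
- cover: Plain white cover, no chips, two grey ribs on its white land. At the start the lower one of the other stack, on the board, in line with the tray on it: from above only its white tab shows. Shape, skirt, land, cut corners, origin and weight as the red tray, but the middle of its tab is at own y = -13 mm.
- nest_red: Red base plate fixed on the worktop, 80 mm (own x) x 56 mm (own y), 4 mm high, flat on top, with a thin black rectangle (68 x 46 mm) drawn on it as the outline of a tray. Origin: centre of its underside. Same both ways round.
- nest_yellow: Yellow base plate fixed on the worktop, 80 mm (own x) x 56 mm (own y), 4 mm high, flat on top, with a thin black rectangle (68 x 46 mm) drawn on it as the outline of a tray. Origin: centre of its underside. Same both ways round.
- nest_blue: Blue base plate fixed on the worktop, 80 mm (own x) x 56 mm (own y), 4 mm high, flat on top, with a thin black rectangle (68 x 46 mm) drawn on it as the outline of a tray. Origin: centre of its underside. Same both ways round.
- board: Green board fixed on the worktop, 100 mm (own x) x 140 mm (own y), 5 mm high, flat, on which the two stacks stand, 80 mm apart along its y, each of two trays with their x along the board's x. Origin: centre of its underside.
- jar: Bystander: sample jar with blue screw cap, 60 mm across, 82 mm high, about 0.2 kg, standing behind the base plates. Origin: centre of its underside.

How it is judged (in metres and radians):
At the end, for the whole second after the job is handed in: The red, yellow and blue trays rest level on the base plate of their colour, centre within 10 mm of the plate's centre and square to it within 0.2 rad (either way round); the white cover is seated on the blue tray, 20 mm (18 to 22) above it, within 5 mm and 0.12 rad; all at rest (horizontal distance between red_tray and nest_red below 0.01 m and z of red_tray in the frame of nest_red between 0.002 and 0.007 m and angle between the x axis of red_tray and the x axis of nest_red, either way round below 0.2 rad and angle between each of red_tray, yellow_tray, blue_tray's own z axis and vertical below 0.08 rad and linear speed of each of red_tray, yellow_tray, blue_tray, cover below 0.02 m/s and horizontal distance between yellow_tray and nest_yellow below 0.01 m and z of yellow_tray in the frame of nest_yellow between 0.002 and 0.007 m and angle between the x axis of yellow_tray and the x axis of nest_yellow, either way round below 0.2 rad and horizontal distance between blue_tray and nest_blue below 0.01 m and z of blue_tray in the frame of nest_blue between 0.002 and 0.007 m and angle between the x axis of blue_tray and the x axis of nest_blue, either way round below 0.2 rad and horizontal distance between cover and blue_tray below 0.005 m and z of cover in the frame of blue_tray between 0.018 and 0.022 m and angle between the x axis of cover and the x axis of blue_tray, either way round below 0.12 rad and angle between cover's own z axis and vertical below 0.06 rad); the robot touches nothing.
It fails at once if a tray or the cover is tipped by more than 0.35 rad (angle between any of red_tray, blue_tray, yellow_tray, cover's own z axis and vertical above 0.35 rad).
It fails at once if the sample jar is shifted by more than 20 mm or tipped (distance of jar from where it was at the start of the episode above 0.02 m or angle between jar's own z axis and vertical above 0.3 rad).
It also fails if it takes over 99 s, if anything falls off the work surface, if the arm or the gripper's body presses on something with over 40 N, if the wrist force passes 120 N, or if a joint passes its speed limit or range.

## Working session

There is one attempt and no reset: what is moved stays moved. The work goes in short steps, each a Python script; the robot and the scene stay as the last script left them, time stands still between calls to the robot, and variables do not carry over. Pictures are saved under pics/ and viewed, at most 14 in all, crops included, and the job is handed in when it is done.

```bash
mkdir -p pics; python3 - <<'E'
from workcell import *
import cv2
s=read_state(); print(s)
for n in("top","side","wrist"):
    p,d=capture(n); print(n,calibration(n),d.min(),d.max())
    cv2.imwrite(f"pics/{n}0.png",p[:,:,::-1])
E
```

```text
{'t': 0.0, 'joint_positions': array([-7.15097758e+01,  2.05995360e+01,  8.65981477e+01, -2.64397186e-04,
        7.29065170e+01, -6.59709713e+00]), 'qvel': array([ 0.01636162,  0.04851179,  0.02076816,  0.02984553,  0.01623218,
       -0.03943168]), 'joint_torque': array([-1.42925899e-03, -5.27617836e+01, -2.78621399e+01, -3.63441750e-04,
        1.30487993e-02, -5.70291931e-06]), 'ee_pos': array([ 0.2541583 , -0.54278293,  0.2304425 ]), 'tcp_rot': array([-1.79896460e+02, -1.17203846e-02,  2.50873887e+01]), 'ft_force': array([-0.43018229, -0.18645771,  0.27107466]), 'moment': array([-0.00578777,  0.00052383,  0.01080292]), 'grip_force': 0.0, 'gripper_width': 1.0022694638182759}
top {'vfov': 42.26053493871817, 'cx': 318.9436706218666, 'cy': 197.5368355936342, 'k1': -0.019988517962646276, 'xyz': array([ 0.37933844, -0.10513215,  0.98034773]), 'attitude': array([-171.69699484,    1.4880581 ,  -91.45571624])} 0.0 1.9193022
side {'vfov': 57.587875709969026, 'cx': 324.9209489622207, 'cy': 201.22229951148455, 'k1': 0.0148678489910309, 'xyz': array([ 0.49817038, -0.78459785,  0.56584699]), 'attitude': array([-125.08474262,   -1.3942393 ,   -2.56412313])} 0.0 3.3976288
wrist {'vfov': 58.31175853688029, 'cx': 318.81237002188806, 'cy': 201.1164623961712, 'k1': 0.02757717109803184, 'xyz': array([ 0.32863412, -0.50742812,  0.37352359]), 'attitude': array([ 1.61431049e+02,  1.49399361e-01, -6.49942683e+01])} 0.0 1.5482553
```

View pics/top0.png

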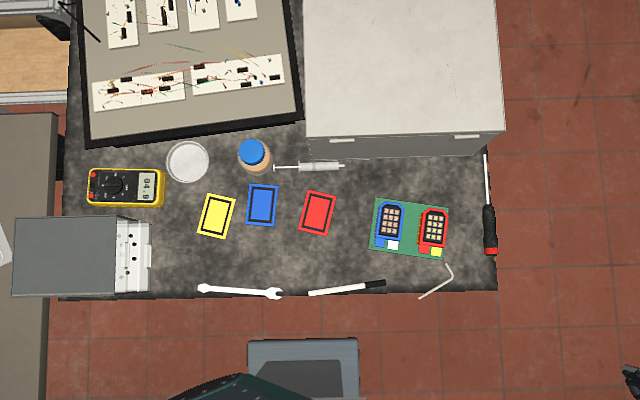

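View pics/side0.png

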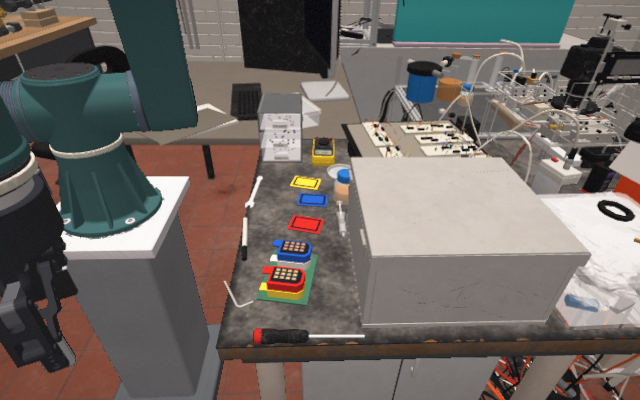

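The top view shows the yellow, blue and red nests at about (216,215), (262,205) and (317,213). The board is at (409,228), with blue over white on the left (389,220) and red over yellow on the right (433,230). The jar is at (253,152), and a tall box stands behind the board. The side view confirms blue on white and red on yellow, with the tabs towards the robot. Next I'll get coarse positions.

```bash
cat > h.py <<'E'
from workcell import *
import numpy as np, cv2
from scipy.spatial.transform import Rotation as Ro
def rays(c,uv):
    f=200/np.tan(np.radians(c["vfov"]/2)); q=(np.atleast_2d(uv).astype(float)-[c["cx"],c["cy"]])/f
    s=q.copy()
    for _ in range(8): s=q/(1+c["k1"]*(s**2).sum(1,keepdims=True))
    d=np.c_[s,np.ones(len(s))]@Ro.from_euler("xyz",c["attitude"],degrees=True).as_matrix().T
    return c["xyz"],d
def onplane(c,uv,z):
    o,d=rays(c,uv); return o+d*((z-o[2])/d[:,2])[:,None]
def atdepth(c,uv,dep):
    o,d=rays(c,uv); return o+d*np.asarray(dep).reshape(-1,1)
def hue(p,name):
    h=cv2.cvtColor(p,cv2.COLOR_RGB2HSV); H,S,V=[h[...,i].astype(int) for i in range(3)]
    sat=(S>130)&(V>70)
    return {"red":sat&((H<6)|(H>172)),"yellow":sat&(H>20)&(H<35),"green":(S>80)&(V>40)&(H>60)&(H<90),
            "blue":sat&(H>100)&(H<125),"white":(S<40)&(V>200)}[name].astype(np.uint8)
def blobs(m,amin=60):
    cs,_=cv2.findContours(m,cv2.RETR_EXTERNAL,cv2.CHAIN_APPROX_NONE)
    return sorted([c[:,0] for c in cs if cv2.contourArea(c)>amin],key=lambda c:-cv2.contourArea(c))
def rect(P):
    """min-area rect of world pts: centre, (long,short) in mm, yaw of long side in deg (-90,90]"""
    (x,y),(w,h),a=cv2.minAreaRect((P[:,:2]*1000).astype(np.float32))
    if w<h: w,h,a=h,w,a+90
    return np.array([x,y])/1000,(round(w,1),round(h,1)),(a+90)%180-90
E
python3 - <<'E'
from h import *
p=cv2.imread("pics/top0.png")[:,:,::-1].copy(); c=calibration("top"); _,d=capture("top")
for n,z in(("red",.004),("yellow",.004),("blue",.004),("green",.005)):
    for b in blobs(hue(p,n)):
        u=b.mean(0)
        if not(160<u[0]<460 and 120<u[1]<270):continue
        print(n,u.round(),*rect(onplane(c,b,z)))
uv=np.array([[216,215],[262,205],[317,213],[410,245],[253,145],[389,212],[433,225],[400,135],[400,150],[310,134],[310,165],[340,295],[350,60]])
print(atdepth(c,uv,[d[v,u] for u,v in uv]).round(3))
E
```

```text
red [317. 212.] [ 0.49403821 -0.07831508] (80.1, 57.1) -15.589447021484375
red [432. 231.] [ 0.45272003 -0.29595908] (87.6, 49.7) -10.501907348632812
yellow [216. 216.] [0.49363651 0.11460701] (80.0, 57.2) -15.091835021972656
yellow [436. 251.] [ 0.41463428 -0.29913907] (18.7, 16.4) 80.2874984741211
blue [261. 205.] [0.5124137  0.02693822] (79.6, 56.4) -6.859535217285156
blue [388. 225.] [ 0.46732776 -0.21429388] (87.5, 48.2) -9.822982788085938
blue [251. 151.] [0.61662628 0.04522295] (49.7, 48.9) -1.7921600341796875
green [411. 230.] [ 0.45962061 -0.24946541] (139.1, 99.4) 79.9239501953125
[[ 0.495  0.114  0.003]
 [ 0.511  0.026  0.004]
 [ 0.493 -0.079  0.002]
 [ 0.428 -0.252  0.004]
 [ 0.609  0.03   0.082]
 [ 0.486 -0.21   0.049]
 [ 0.46  -0.289  0.046]
 [ 0.595 -0.219  0.174]
 [ 0.594 -0.232  0.072]
 [ 0.598 -0.076  0.186]
 [ 0.584 -0.068  0.015]
 [ 0.304 -0.129 -0.822]
 [ 0.72  -0.143  0.182]]
```

```bash
python3 - <<'E'
from h import *
import pickle
V=[]
def look(pos,yaw):
    goto(pos,[180,0,yaw]); hold(.3); c=calibration("wrist"); p,d=capture("wrist"); V.append((c,p,d))
look([.455,-.28,.20],170); look([.455,-.22,.20],170)
look([.49,-.01,.22],170); look([.49,.06,.22],170)
pickle.dump(V,open("V.pkl","wb"))
for i,(c,p,d) in enumerate(V): cv2.imwrite(f"pics/w{i}.png",p[:,:,::-1])
print(read_state()["t"],read_state()["joint_positions"].round())
E
```

```text
4.9083 [ -1.  12. 100.  -0.  67. -81.]
```

View pics/w1.png

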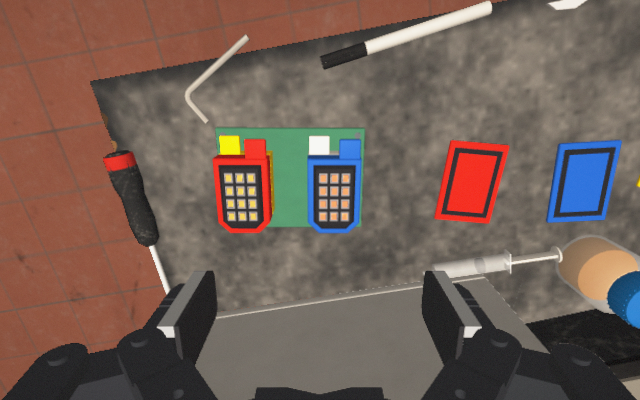

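View pics/w2.png

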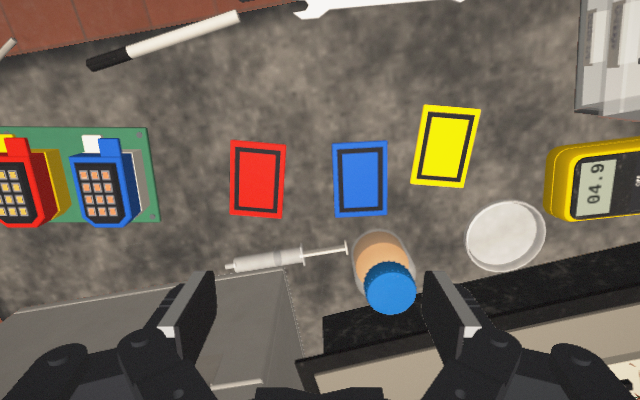

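View w1 (wrist): red tray at about (243,190) with the yellow tab beside it at (229,146), and blue tray at (334,190) with the white tab at (319,146). The cut corners face down the picture (+x). View w2: the nests are at (258,180) red, (360,180) blue and (446,146) yellow, with the jar at (388,275). Now the heights by triangulation, and the poses.

```bash
cat >> h.py <<'E'
def tri(obs):
    """least-squares point of rays [(cal,uv)] -> point, residual mm"""
    A=np.zeros((3,3));b=np.zeros(3);L=[]
    for c,uv in obs:
        o,d=rays(c,uv); d=d[0]/np.linalg.norm(d); M=np.eye(3)-np.outer(d,d); A+=M;b+=M@o;L.append((o,M))
    x=np.linalg.solve(A,b); return x,max(np.linalg.norm(M@(x-o)) for o,M in L)*1000
def land(p,near,c,z=.045):
    """land of a tray: dark hole in the coloured hull; world rect on plane z; near=(x,y) guess"""
    dark=(p.max(2)<75).astype(np.uint8)
    best=min(blobs(dark,150),key=lambda b:np.hypot(*(onplane(c,[b.mean(0)],z)[0,:2]-near)))
    return best
def cen(b): return np.array(cv2.minAreaRect(b.astype(np.float32))[0])
E
python3 - <<'E'
from h import *
import pickle
V=pickle.load(open("V.pkl","rb"))
for n,g in(("red",(.467,-.29)),("blue",(.48,-.21))):
    bs=[land(p,g,c) for c,p,d in V[:2]]
    print(n,"land tri",*tri([(V[i][0],cen(bs[i])) for i in(0,1)]))
    for i in(0,1):
        c,p,d=V[i]; print("  land rect z47",*rect(onplane(c,bs[i],.047)))
        P=atdepth(c,np.argwhere(d>0)[:,::-1],d[d>0])
        sel=(np.hypot(*(P[:,:2]-g).T)<.06)
        for lo,hi in((.0475,.052),(.044,.0465),(.0415,.052)):
            q=P[sel&(P[:,2]>lo)&(P[:,2]<hi)]; print("   depth",lo,len(q),np.median(q[:,2]).round(4),*rect(q))
for n,g in(("red",(.494,-.078)),("blue",(.512,.027)),("yellow",(.494,.115))):
    o=[]
    for i in(2,3):
        c,p,d=V[i]; b=min(blobs(hue(p,n)),key=lambda b:np.hypot(*(onplane(c,[b.mean(0)],.004)[0,:2]-g)))
        M=cv2.moments(b.reshape(-1,1,2)); o.append((c,[M["m10"]/M["m00"],M["m01"]/M["m00"]])); print("nest",n,*rect(onplane(c,b,.004)), "depthz",atdepth(c,[o[-1][1]],d[int(o[-1][1][1]),int(o[-1][1][0])])[0,2].round(4))
    print("  tri",*tri(o))
for i in(0,1):
    c,p,d=V[i]; b=max(blobs(hue(p,"green")),key=cv2.contourArea); print("board",*rect(onplane(c,b,.005)))
for n,g in(("yellow",(.42,-.30)),("red",(.42,-.28)),("white",(.43,-.22)),("blue",(.43,-.20))):
    o=[]
    for i in (0,1):
        c,p,d=V[i]; b=min(blobs(hue(p,n)),key=lambda b:np.hypot(*(onplane(c,[b.mean(0)],.03)[0,:2]-g))); o.append((c,cen(b))); dd=d[int(cen(b)[1]),int(cen(b)[0])]
    print("tab",n,*tri(o),atdepth(c,[cen(b)],dd)[0])
E
```

```text
red land tri [ 0.45627457 -0.28847221  0.04651415] 0.05274837516540165
  land rect z47 [ 0.45693469 -0.28820822] (55.2, 34.6) -10.129539489746094
   depth 0.0475 2446 0.0494 [ 0.45756256 -0.28849518] (57.3, 35.0) -10.130416870117188
   depth 0.044 1400 0.0452 [ 0.45306622 -0.268927  ] (83.2, 83.0) 80.03546142578125
   depth 0.0415 4420 0.0483 [ 0.45259888 -0.2692431 ] (83.5, 83.4) -9.085304260253906
  land rect z47 [ 0.45720932 -0.28801413] (55.5, 34.8) -10.156036376953125
   depth 0.0475 2366 0.0493 [ 0.4588949  -0.28836151] (61.3, 35.4) -9.961517333984375
   depth 0.044 1298 0.0452 [ 0.45362503 -0.2691835 ] (82.5, 81.4) 79.72627258300781
   depth 0.0415 4293 0.0482 [ 0.45260303 -0.26909146] (83.5, 82.7) -10.273727416992188
blue land tri [ 0.47057954 -0.20914775  0.04679393] 0.0009945541832386453
  land rect z47 [ 0.47144553 -0.20982629] (56.1, 34.9) -10.185516357421875
   depth 0.0475 2524 0.0494 [ 0.47130966 -0.20998955] (57.8, 36.2) -10.024826049804688
   depth 0.044 1271 0.0453 [ 0.4606698  -0.22552116] (83.7, 81.7) -9.908622741699219
   depth 0.0415 4487 0.0484 [ 0.46060687 -0.
[... 903 characters left out ...]
0.0065
nest yellow [0.49384665 0.11668263] (80.5, 56.6) -14.999984741210938 depthz 0.0053
  tri [0.49224067 0.11718046 0.00296885] 0.055319201246837424
board [ 0.45948807 -0.2481745 ] (139.4, 98.5) 79.84880065917969
board [ 0.45931976 -0.24790118] (139.0, 98.4) 79.86940002441406
tab yellow [ 0.41296721 -0.28911764  0.03354888] 0.1882251503882274 [ 0.41388657 -0.29155022  0.0245146 ]
tab red [ 0.44848797 -0.28714038  0.04129522] 0.10227547657294597 [ 0.44649608 -0.28482734  0.04986698]
tab white [ 0.42844199 -0.21482282  0.02156277] 0.03562513461719952 [ 0.42829413 -0.21479126  0.02266416]
tab blue [ 0.46246142 -0.20757479  0.04100468] 0.01627588324505865 [ 0.46013099 -0.20752009  0.04908735]
```

Heights agree with the text: lands about 47–49 mm, tabs as expected, nests about 4 mm. The stack spacing comes out at 80 mm and yaw at -10.1°. Next I'll grip and lift red, then check.

```bash
cat >> h.py <<'E'
def pick(xy,yaw,z,lift=.02):
    set_gripper(.75); goto([*xy,z+.07],[180,0,yaw]); servo_line([*xy,z],velocity=.08)
    f0=read_state()["ft_force"]
    set_gripper(.3,effort=40); s=read_state(); print("grip",s["gripper_width"],s["grip_force"],s["ee_pos"])
    servo_line([*xy,z+lift],velocity=.04); hold(.3); print("dF",(read_state()["ft_force"]-f0).round(2))
def place(xy,yaw,z,up=.12):
    a=read_state()["ee_pos"]; servo_line([*a[:2],up],velocity=.15)
    goto([*xy,up],[180,0,yaw]); servo_line([*xy,z+.015],velocity=.12); servo_line([*xy,z],velocity=.03); hold(.2)
    s=read_state(); print("down",s["ft_force"].round(2),s["ee_pos"].round(4))
def release(z=.1,w=.75):
    set_gripper(w); a=read_state()["ee_pos"]; servo_line([*a[:2],z],velocity=.1)
def snap(n):
    c=calibration("wrist"); p,d=capture("wrist"); cv2.imwrite(f"pics/{n}.png",p[:,:,::-1]); return c,p,d
E
python3 - <<'E'
from h import *
pick([.457,-.2882],169.9,.026); snap("g1"); print(read_state()["t"])
p,d=capture("side"); cv2.imwrite("pics/g1s.png",cv2.resize(p[200:330,200:360,::-1],None,fx=4,fy=4))
E
```

```text
grip 0.5249372412174705 41.37208633124828 [ 0.45741971 -0.28856853  0.02680083]
dF [-0.71 -0.71 -0.05]
8.9667
```

View pics/g1s.png

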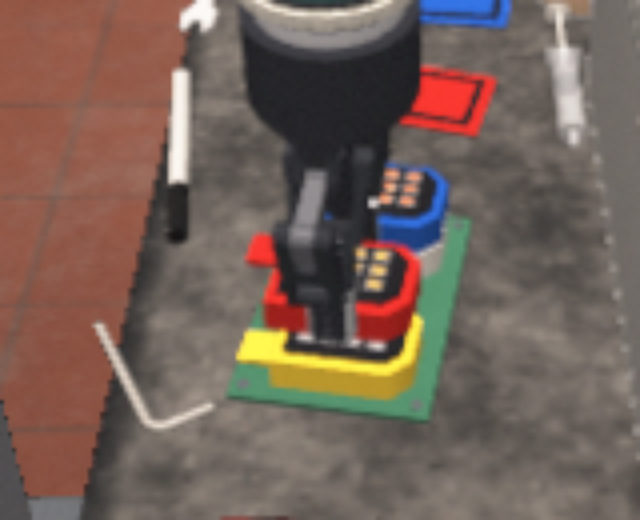

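View pics/g1.png

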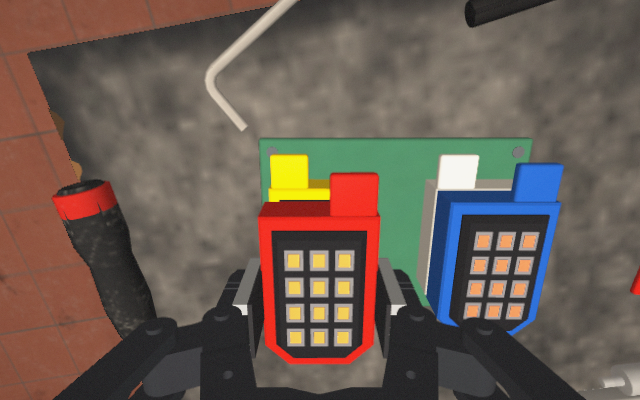

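Only red came up, and it is level: side crop shows the yellow tray still on the board, land bare at about (340,345), and wrist view shows red at (320,285) between the pads. Placing it.

```bash
python3 - <<'E'
from h import *
place([.494,-.076],164.7,.0055); release()
goto([.47,-.17,.20],[180,0,170]); hold(.3); c,p,d=snap("r1")
b=land(p,(.494,-.076),c,.024); print("red land",*rect(onplane(c,b,.026)))
n=max([b for b in blobs(hue(p,"red")) if np.hypot(*(onplane(c,[b.mean(0)],.004)[0,:2]-(.494,-.076)))<.05],key=len); print("nest hull",*rect(onplane(c,n,.004)))
b=land(p,(.457,-.2882),c,.027); print("yellow land",*rect(onplane(c,b,.027)))
b=land(p,(.471,-.2097),c,.047); print("blue land",*rect(onplane(c,b,.047)), read_state()["t"])
P=atdepth(c,[cen(b)],d[int(cen(b)[1]),int(cen(b)[0])]); print(P)
E
```

```text
down [-1.74 -0.08  7.51] [ 0.4939 -0.0759  0.0058]
red land [ 0.49392538 -0.07519389] (56.5, 34.7) -15.339668273925781
nest hull [ 0.49073688 -0.07338318] (90.0, 60.9) -15.408958435058594
yellow land [ 0.45696143 -0.28766019] (54.7, 35.3) -10.0909423828125
blue land [ 0.47101813 -0.20930066] (56.6, 34.7) -10.230484008789062 14.7417
[[ 0.46941156 -0.20927232  0.0496006 ]]
```

View pics/r1.png

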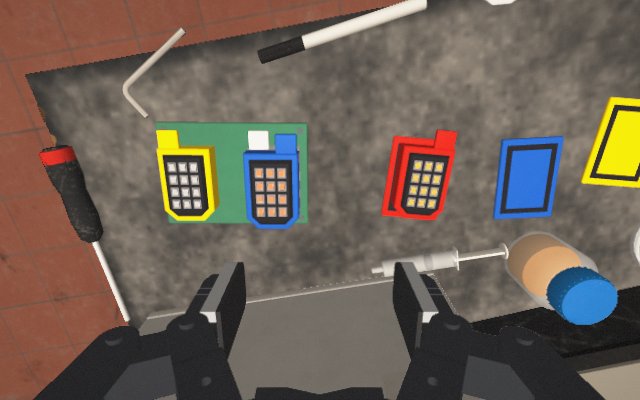

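Red sits at about (425,172), within 1 mm and 0.1° of its nest. Yellow is alone at (187,182) and hasn't moved. Next are yellow and then blue.

```bash
python3 - <<'E'
from h import *
def ok(): 
    w=read_state()["gripper_width"]; assert .49<w<.58,w
pick([.457,-.288],169.9,.007); ok(); place([.494,.1165],164.9,.0065); ok(); release(w=.65)
pick([.4712,-.2095],169.9,.026); ok(); c,p,d=snap("b0"); place([.5124,.029],173.1,.006); ok(); release(w=.65)
goto([.49,-.03,.22],[180,0,170]); hold(.3); c,p,d=snap("b1")
for n,g in(("yellow",(.494,.1165)),("blue",(.5124,.029)),("red",(.494,-.076)),("cover?",(.471,-.2097))):
    b=land(p,g,c,.026); print(n,*rect(onplane(c,b,.026)))
print(read_state()["t"])
E
```

```text
grip 0.5252757782356937 41.40604639425874 [ 0.45742738 -0.28834652  0.00776519]
dF [ 0.81  1.01 -0.22]
down [-0.93 -0.62  6.95] [0.4939 0.1165 0.0068]
grip 0.526364024872657 41.254895590245724 [ 0.47164557 -0.20981099  0.02677374]
dF [-0.44  0.48 -1.02]
down [-0.19  0.4  -1.09] [0.5123 0.029  0.0059]
yellow [0.49377264 0.11705659] (56.7, 35.2) -15.276313781738281
blue [0.51201709 0.03015174] (56.7, 34.5) -6.158943176269531
red [ 0.49368973 -0.07454939] (56.2, 34.5) -15.272880554199219
cover? [ 0.35639453 -0.18405725] (185.7, 23.4) 89.75997924804688
32.9333
```

View pics/b1.png

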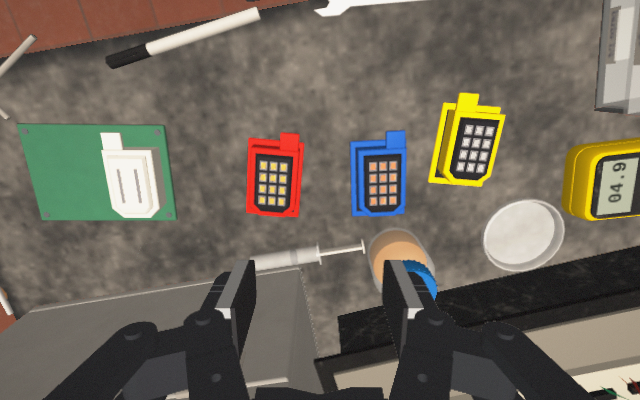

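View pics/b0.png

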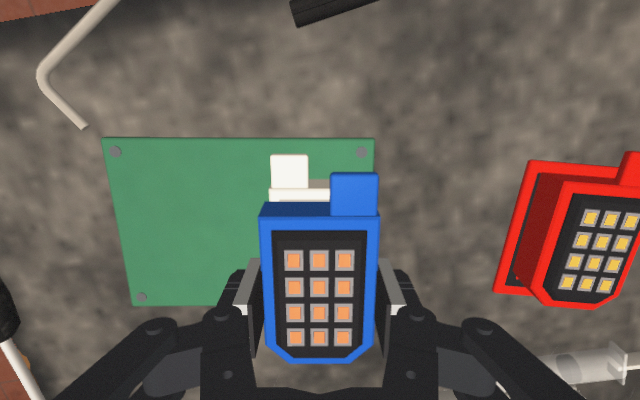

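b1 shows yellow (472,148), blue (379,178) and red (274,178) on their nests, within about 1 mm. The white cover is on the board at (130,180). In b0 the blue tray lifted cleanly off the cover. Next I'll measure the cover and the blue tray's land the same way, from directly above each.

```bash
python3 - <<'E'
from h import *
def meas(g,yaw,zb,name):
    goto([*(np.array(g)),.17],[180,0,yaw]); hold(.4); c,p,d=snap(name)
    P=atdepth(c,np.argwhere(d>0)[:,::-1],d[d>0]); near=np.hypot(*(P[:,:2]-g).T)<.05
    q=P[near&(P[:,2]>zb+.022)&(P[:,2]<zb+.03)]; print(name,"depth land",np.median(q[:,2]).round(4),*rect(q))
    return c,p,d
g=(.5124,.029); c,p,d=meas(g,173.1,.004,"m_blue")
b=land(p,g,c,.026); print("dark",*rect(onplane(c,b,.026)))
g=(.4712,-.2095); c,p,d=meas(g,169.9,.005,"m_cov")
for v in(200,225,240):
    m=((p.min(2)>v)).astype(np.uint8)
    for b in blobs(m,300)[:3]: print(v,*rect(onplane(c,b,.025)))
cv2.imwrite("pics/m_cov_c.png",cv2.resize(p[100:380,180:460,::-1],None,fx=2,fy=2)); print(read_state()["t"])
E
```

```text
m_blue depth land 0.0283 [0.51084671 0.02914394] (64.5, 41.6) -1.618988037109375
dark [0.51199634 0.03020524] (56.1, 34.6) -6.867164611816406
m_cov depth land 0.0293 [ 0.47027029 -0.21134163] (65.1, 40.8) -13.587425231933594
200 [ 0.46340305 -0.20814948] (83.2, 45.1) -10.294586181640625
200 [ 0.3536907  -0.13287056] (59.1, 6.1) -83.20478248596191
225 [ 0.47106046 -0.20957748] (65.7, 44.2) -10.241989135742188
225 [ 0.42788635 -0.2151333 ] (15.9, 14.2) 79.90754699707031
35.2083
```

View pics/m_cov_c.png

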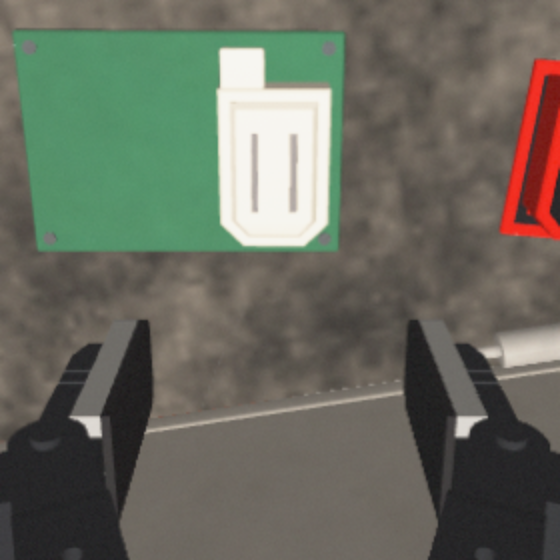

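The cover is at (0.4711,-0.2096), yaw -10.2°: in the crop it spans about (218–330, 48–245), cut corners towards +x. Blue is at (0.512,0.0295), yaw -6.9°. Picking the cover and seating it.

```bash
python3 - <<'E'
from h import *
pick([.4711,-.2098],169.8,.007); w=read_state()["gripper_width"]; assert .49<w<.58,w
place([.5121,.0294],173.1,.0262); print(read_state()["gripper_width"])
for f in(1,):
    p,d=capture("side"); cv2.imwrite("pics/c_side.png",cv2.resize(p[150:290,250:410,::-1],None,fx=4,fy=4))
set_gripper(.65); servo_line([.5121,.0294,.17],velocity=.12)
hold(.4); c,p,d=snap("c1"); cv2.imwrite("pics/c1c.png",cv2.resize(p[60:380,160:480,::-1],None,fx=1.8,fy=1.8))
P=atdepth(c,np.argwhere(d>0)[:,::-1],d[d>0]); near=np.hypot(*(P[:,:2]-(.512,.0295)).T)<.013
print("land z",np.percentile(P[near,2],[10,50,90]).round(4))
for b in blobs((p.min(2)>225).astype(np.uint8),300)[:4]: print(*rect(onplane(c,b,.044)))
q=P[near]; A=np.c_[q[:,:2]-q[:,:2].mean(0),np.ones(len(q))]; print("tilt",np.linalg.lstsq(A,q[:,2],rcond=None)[0]); print(read_state()["t"])
E
```

```text
grip 0.5287373275296704 41.400746405124664 [ 0.47152782 -0.2100735   0.00773322]
dF [-1.13 -1.11 -1.17]
down [-1.68 -0.54 10.41] [0.512  0.0295 0.0267]
0.5280029274968099
land z [0.0477 0.0492 0.2458]
[0.51227893 0.03044495] (65.4, 44.2) -7.003608703613281
[0.46903809 0.02269825] (15.9, 14.1) 83.03678131103516
tilt [-9.86737957  1.03958541  0.13330751]
43.6917
```

View pics/c1c.png

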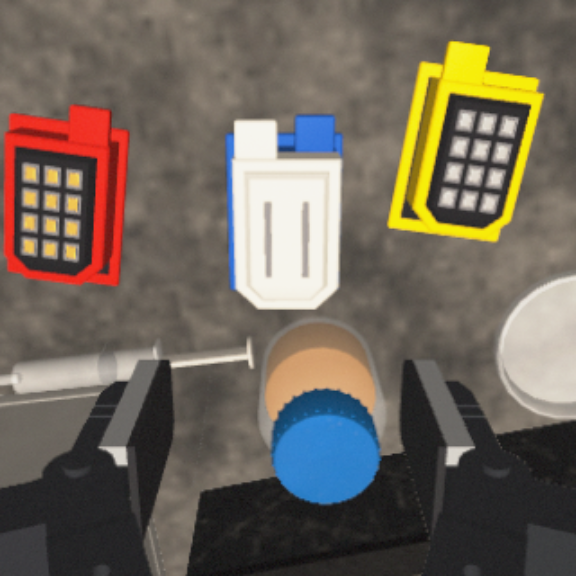

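The crop shows the cover at (287,235) aligned on blue, with the cut corners matching. I'll check the seating height from two further views, reading only cover pixels.

```bash
python3 - <<'E'
from h import *
from itertools import product
O=[]
for x,y in((.50,-.03),(.50,.08)):
    goto([x,y,.20],[180,0,173.1]); hold(.5); c=calibration("wrist"); p,d=capture("wrist")
    ok=np.argwhere((d>0)&(p.min(2)>215))[:,::-1]; P=atdepth(c,ok,d[ok[:,1],ok[:,0]])
    q=P[(np.hypot(*(P[:,:2]-(.512,.0295)).T)<.013)&(P[:,2]<.06)]
    A=np.c_[q[:,:2]-q[:,:2].mean(0),np.ones(len(q))]; print(len(q),"cover plane",np.linalg.lstsq(A,q[:,2],rcond=None)[0].round(4))
    for n,g,z in(("white tab",(.4690,.0227),.042),("blue tab",(.472,.047),.022)):
        q=P[(np.hypot(*(P[:,:2]-g).T)<.004)] if n[0]=="w" else None
        if q is None:
            ok2=np.argwhere((d>0)&(hue(p,"blue")>0))[:,::-1]; Q=atdepth(c,ok2,d[ok2[:,1],ok2[:,0]]); q=Q[(np.hypot(*(Q[:,:2]-g).T)<.005)&(Q[:,2]>.012)]
        print(n,len(q),np.median(q[:,2]).round(4))
    for n,g in(("red",(.494,-.076)),("yellow",(.494,.1165))):
        ok=land(p,g,c,.026); print(n,*rect(onplane(c,ok,.026)),atdepth(c,[cen(ok)],d[int(cen(ok)[1]),int(cen(ok)[0])])[0,2].round(4))
    w=[b for b in blobs((p.min(2)>215).astype(np.uint8),60) if np.hypot(*(onplane(c,[b.mean(0)],.042)[0,:2]-(.508,.03)))<.06]
    m=np.zeros(d.shape,np.uint8)
    for b in w: cv2.fillPoly(m,[b.astype(np.int32)],1)
    grey=(m>0)&(p.max(2)<190); r=np.argwhere(grey)[:,::-1]; print("ribs",len(r)); O.append((c,r.mean(0)))
print("ribs tri",*tri(O))
p,d=capture("side"); cv2.imwrite("pics/c_side2.png",cv2.resize(p[150:290,250:410,::-1],None,fx=4,fy=4))
c=calibration("top"); p,_=capture("top"); b=[b for b in blobs(hue(p,"blue")) if abs(b.mean(0)-[251,151]).max()<12]
print("jar cap",[x.mean(0) for x in b], read_state()["t"])
E
```

```text
540 cover plane [-0.0068 -0.002   0.0483]
white tab 74 0.0425
blue tab 100 0.0222
red [ 0.49378113 -0.07457249] (56.6, 34.6) -15.347183227539062 0.0273
yellow [0.4939122  0.11721808] (56.8, 35.3) -15.459190368652344 0.0283
ribs 139
491 cover plane [-0.004   0.0102  0.0483]
white tab 69 0.0422
blue tab 99 0.0223
red [ 0.49339975 -0.07449834] (56.6, 34.7) -14.584739685058594 0.0281
yellow [0.49392197 0.11761538] (56.3, 34.5) -14.910003662109375 0.0281
ribs 140
ribs tri [0.51212942 0.03040956 0.04780883] 0.2464592020992608
jar cap [array([251.38571429, 151.51428571])] 45.7833
```

View pics/c_side2.png

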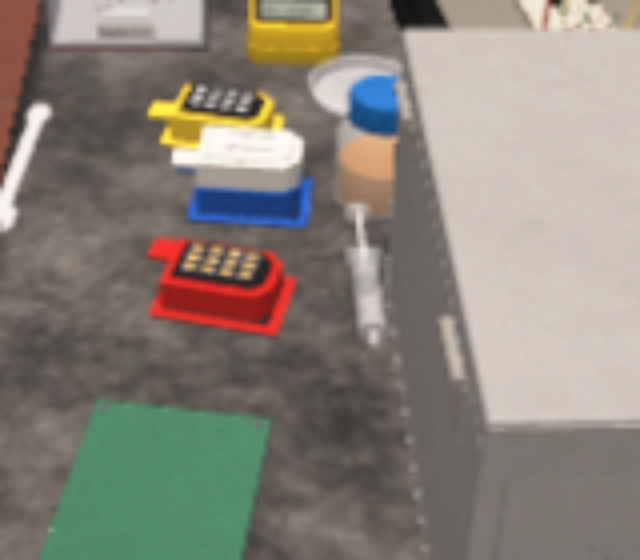

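The side crop shows the cover flush on blue at (250,170), red at (220,285), yellow at (215,110), and the jar upright at (370,140). The cover plane is at 48.3 mm, and the tabs are 20 mm apart, so the cover is fully seated and level. Handing in.

```bash
python3 -c "
from workcell import *
print(sign_off())"
```

```text
the job is handed in; nothing more can be done
None
```

The job is handed in at about 46 s of robot time: by my last measurements, red, yellow and blue sit level within about 2 mm of their plate centres, the cover is fully seated on blue (tabs 20 mm apart), and the jar has not moved; the judge's verdict was not shown.

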